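# Charge the blue sprayer at the filling station

## Robot

A 6-joint arm with a two-finger parallel gripper is mounted at the origin on the work surface. World frame = base frame: x ahead of the robot, y to its left, z up, the work surface at z = 0. Lengths are in m, angles in rad, forces in N, time in s.
With the tool pointing down it reaches from about 0.35 to 0.975 m from the base axis. Payload 4.9 kg.
Tool frame: the origin (TCP) lies between the finger pads; the fingertips stand 22 mm ahead of it and the grasp point (between the pads) lies 3 mm ahead of it; z points along the fingers, y is the line along which they close (so a half turn about z gives the same grasp; the last joint's range is limited). The gripper opens to 85 mm and grips with 20 to 120 N. Pads are 22 mm wide; open, the fingers measure 114 mm over their backs; the gripper's body (76 mm by 85 mm) begins 54 mm behind the grasp point. The pads swing forward as they close: fully open they stand 13 mm farther back than shut.
Start: joints at [1.125, 0.053, 1.613, -0, 1.476, -0.119], TCP at [0.201, 0.592, 0.253] pointing down, gripper open.
Joint ranges: [-3.01, 3.01], [-1.01, 2.22], [0.06, 2.58], [-1.02, 4.17], [0.09, 2.62], [-3.14, 3.14]. Speed limits (rad/s): [2.57, 2.57, 3.14, 3.14, 3.14, 3.14].

## Interface

Orientations are given as a unit quaternion [w, x, y, z].
In Python, from plant import state, grab_frame, get_calibration, job_done, recognise, regions_of gives the robot as it stands.
- The arm moves only by the tool apply_moves, never from a script. Its argument "targets" is a list of rows, each an object with "translation": the shift along the tool's x, y, z normalised to -1 to 1, where 1 is 100 mm, a list of three; "twist": the turn about the tool's z normalised to -1 to 1, where 1 is 0.1 rad; "hand": the opening, from 0 (shut) to 1 (fully open). A call has 1 to 8 rows; each row shifts and turns the commanded pose from where the row before left it, along the tool's axes as they then stand; what a row does not reach is not made up. A row lasts 1/10 s, in which the tool goes at most 50 mm and 8.59 degrees, less where a joint would pass 70% of its speed; a pose out of reach is approached as far as the arm can. A call with a number of a shift or a turn outside -1 to 1 is refused whole. A call with a gripper value outside its range is refused whole. The fingers move at their own pace and stop on an object; the grip force is fixed at half the most. Time passes only in rows, so rows that do not move let the fingers close. It gives the time, the measured TCP pose, the force, the opening and the grip force at its end, in the units of the state.
- state(): the state, without advancing time (a new reading comes with each control period).
- grab_frame(name): name is "side" or "top"; returns the picture (400x640x3 uint8, red, green, blue); there is no depth.
- get_calibration(name): a dict with "camera_matrix" (3x3 intrinsics, pixels), "pose" (4x4, takes a point from camera to world coordinates). Camera axes: x right, y up, looking along -z (the intrinsics and any distortion apply to the point x, -y, -z); pixel columns grow to the right and rows downward; lengths in m; the calibration is good to about 2 mm. A picture is of the moment at which its call begins. get_calibration takes no time and is no camera call.
- job_done(): hands the job in; it is judged then, once.
Trained networks look in the newest picture that a camera, given by its name, has taken for a name from the list of things; names that differ only in an ending like _2 or _b are one class to them, and where a whole thing is asked for, a point or a joint stands for the part that bears it (a point fixed in the world has none). Each returns a list of dicts, best first, with "score" (0 to 1); they miss things now and then, are a little off and sometimes report something else, mostly with a low value. They report only what shows in the picture. A call takes as long as a camera call. They do not tell look-alikes from the thing itself.
- recognise(camera, query): "point" ([x, y, z] in m, in world coordinates, good to about 4 mm: the middle of the surface that is visible of it).
- regions_of(camera, query): "pixels" (400x640 bool, what is visible of it).
The state is a dict: "time": time; "joint_pos": joint angles; "joint_vel": joint speeds; "joint_efforts": joint torques, N m; "tool_pos": TCP position; "tool_rot": TCP orientation; "contact_force": force on the tool from outside, world axes, zero at the start; "ft_torque": the same for the moment, N m; "gripper_width": opening from 0.0 (shut) to 1.0 (fully open); "grasp_force": force on a finger pad.
Only numpy, scipy, OpenCV 4.12 (cv2) and the standard library are available. Lean on these libraries where they do the work, as an engineer would, in place of code of your own. Each camera call takes 0.05 s, during which the arm holds its last target. There are 200 camera calls.

## Task

The blue sprayer has run flat. Swing the dust cover of the green filling station aside, hold the blue sprayer upright and centred in the sprung cup and press it until the cup is fully down, keep it down for a full second, then stand it upright in the aluminium tray with the charged white one, setting it down without dropping it. Leave the cover open and everything else where it is.

Things in the scene. Friction and masses are not known exactly. Their poses are not given: they have to be found in the camera images.
- blue_sprayer: Blue refillable spray can, 53 mm diameter, 150 mm tall, 0.18-0.35 kg, standing upright on the bench in a row with the yellow and the red one. Origin: centre of its underside; z along the can. Straight side (the place to grip) from 8 to 128 mm above the underside, then a shoulder, a 28 mm neck and a 16 mm black spray head up to 150 mm. Its foot is a hollow ring of 50 mm diameter.
- yellow_sprayer: Bystander: same can in yellow, standing on the bench. Origin: centre of its underside.
- red_sprayer: Bystander: same can in red, standing on the bench. Origin: centre of its underside.
- white_sprayer: Bystander: same can in white, already charged, standing in the +x half of the tray. Origin: centre of its underside.
- station: Filling station fixed to the bench: green housing 170 x 130 mm, top 58 mm above the bench, on a 200 x 170 mm steel foot, gauge on its -x side, regulator knob on its +y side. Origin: centre of the underside, on the cup's vertical axis. An aluminium collar (92 mm diameter, top 74 mm above the bench) surrounds the sprung cup; the cover's hinge post stands 66 mm from the cup axis on the +x side.
- cup_seat (a point): Centre of the cup's seat, the black rubber face (64 mm across) that the can's foot stands on; moves with the cup; 82 mm above the bench with the cup up, 70 mm fully down. A yellow rim of 73 mm outer diameter rises 4 mm above the seat, so a can in it has about 6 mm of play all round; a 4 mm high brass nozzle in the middle enters the hollow foot. Fully down, the yellow rim is flush with the collar's top.
- cup (a joint): Travel of the sprung cup in m: 0 up, 0.012 fully down against a hard stop. The spring needs 6 N to start moving and 14.4 N fully down, and pushes the cup up again.
- cover (a joint): Angle in rad of the swivel dust cover, a flat steel disc (84 mm diameter, 4 mm thick, underside 90 mm above the bench) on a vertical hinge. 0: over the cup. It grows counter-clockwise seen from above, to a stop at 2.1; from about 1.2 the cup is free for a can. Turns easily (under 1 N at the knob), stays where it is left. It starts near 0.
- cover_pivot (a point): On the cover's hinge axis, at the top of the cover plate, 94 mm above the bench.
- cover_knob (a point): Centre of the top of the red knob on the cover, 124 mm above the bench, 98 mm from the hinge axis, on the far side of the cup from the hinge. The knob is 18 mm in diameter over its upper 22 mm, on a 10 mm pin of 8 mm height above the plate.
- tray: Shallow aluminium tray fixed to the bench, 260 (x) x 160 (y) mm outside, 18 mm high, walls and floor 4 mm. Origin: centre of its underside, so the floor's top is 4 mm above it. The white sprayer stands at about x = +0.065 m in the tray's frame; the -x half is free.
- wire_brush: Bystander: wooden wire brush, 200 mm long, lying on the bench near the robot. Origin under its middle.
- chipping_hammer: Bystander: hammer, 240 mm long, lying at the back. Origin under its middle.
- rod_box: Bystander: cardboard welding rod box, 270 x 75 x 55 mm, lying at the back right. Origin: centre of its underside.
- disc_stack: Bystander: stack of cutting discs, 115 mm diameter, 30 mm high, at the back in the middle. Origin: centre of its underside.
- angle_grinder: Bystander: angle grinder, about 330 mm long, lying on the left. Origin: on the underside, near its gear head.
Things that resemble listed ones, but are neither listed nor needed, are in the scene too. What is meant by the blue_sprayer is not turquoise, and is the larger of those in its own colour.

How it is judged:
By the outcome, as a careful person would: the job done as asked, in the order asked, and still so for the second after the job is handed in, with the robot touching nothing.
It also fails if it takes over 64 s, if anything falls off the work surface, if the arm or the gripper's body presses on something with over 40 N, if the wrist force passes 120 N, or if a joint passes its speed limit or range.

## Working session

There is one attempt and no reset: what is moved stays moved. The work goes in short steps, Python scripts to look and compute and a tool call to move; the robot and the scene stay as the last step left them, time stands still between calls to the robot, and variables do not carry over. Pictures are saved under pics/ and viewed, at most 10 in all, crops included, and the job is handed in when it is done.

Besides the shell and the picture viewer there is one more tool, called after "Call:" as name(argument=value, ...), one argument or row to a line, values as JSON. apply_moves: Moves the arm, as the interface text tells. Its arguments: {"type":"object","properties":{"targets":{"type":"array"}},"required":["targets"]}

```bash
mkdir -p pics; ls
python3 - <<'E'
from plant import *
import cv2, numpy as np
for c in("top","side"):
    f=grab_frame(c); cv2.imwrite(f"pics/{c}0.png",f[:,:,::-1]); np.save(f"pics/{c}0.npy",f)
    k=get_calibration(c); print(c,k["camera_matrix"],k["pose"].round(3) if hasattr(k["pose"],'round') else k["pose"], [x for x in k])
    for q in("blue_sprayer","white_sprayer","station","cover_knob","cover_pivot","cup_seat","tray"):
        print(q,[(round(d["score"],2),np.round(d["point"],3).tolist()) for d in recognise(c,q)])
print(state())
E
```

```text
pics
top [[435.56829255   0.         319.4056617 ]
 [  0.         435.56829255 205.38953317]
 [  0.           0.           1.        ]] [[-1.000e-03  9.990e-01 -5.200e-02  5.450e-01]
 [-1.000e+00  1.000e-03  2.700e-02  1.110e-01]
 [ 2.700e-02  5.200e-02  9.980e-01  1.211e+00]
 [ 0.000e+00  0.000e+00  0.000e+00  1.000e+00]] ['camera_matrix', 'pose']
blue_sprayer [(0.94, [0.583, 0.026, 0.131]), (0.91, [0.489, 0.066, 0.138]), (0.71, [0.564, -0.068, 0.09]), (0.27, [0.618, 0.546, 0.053])]
white_sprayer [(0.96, [0.584, 0.275, 0.139])]
station [(0.61, [0.525, -0.245, 0.055])]
cover_knob [(0.88, [0.528, -0.271, 0.089])]
cover_pivot [(0.57, [0.528, -0.27, 0.091])]
cup_seat []
tray [(0.57, [0.506, 0.302, 0.004])]
side [[396.39469972   0.         322.42774823]
 [  0.         396.39469972 206.69947399]
 [  0.           0.           1.        ]] [[ 0.99   0.092 -0.106  0.487]
 [-0.141  0.622 -0.77  -0.704]
 [-0.005  0.777  0.629  0.778]
 [ 0.     0.     0.     1.   ]] ['camera_matrix', 'pose']
blue_sprayer [(0.95, [0.568, -0.088, 0.064]), (0.92, [0.496, 0.05, 0.108]), (0.89, [0.586, 0.001, 0.094]
[... 258 characters left out ...]
y([ 1.12499890e+00,  5.26802432e-02,  1.61287642e+00, -4.16543101e-06,
        1.47596126e+00, -1.19039118e-01]), 'joint_vel': array([ 3.91166347e-04,  2.89564803e-04, -6.75331004e-05,  3.08126139e-04,
        1.06672232e-03, -9.81290790e-04]), 'joint_efforts': array([ 2.67543719e-04, -3.93669319e+01, -3.70430052e+01, -1.50156229e-04,
        6.54446230e-04, -1.12365532e-05]), 'tool_pos': array([0.20063308, 0.59192225, 0.25332994]), 'tool_rot': array([1.24040699e-05, 1.62653089e-01, 9.86683319e-01, 3.53069751e-05]), 'contact_force': array([ 0.78404654,  0.10082418, -0.34064942]), 'ft_torque': array([0.01828295, 0.01562272, 0.02495299]), 'grasp_force': 0.0, 'gripper_width': 1.001540557976773}
```

View pics/top0.png

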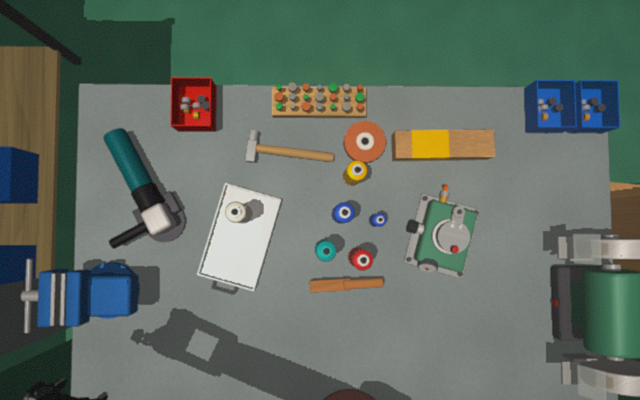

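View pics/side0.png

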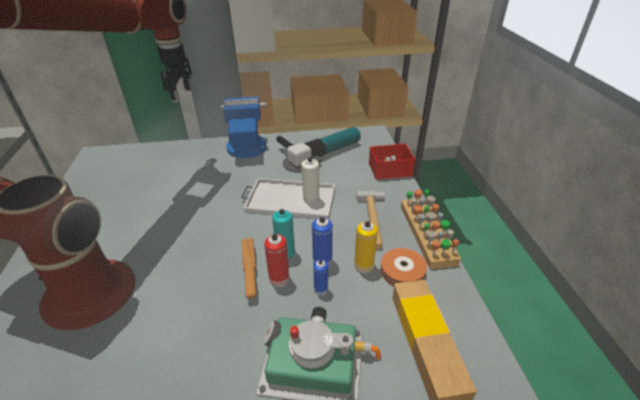

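The things that could be taken for it: the large blue can at top (344,212) / side (322,240), a small blue can at (378,219) / (321,277), and a turquoise can at (326,250) / (284,232). The large blue one fits: it stands in the yellow–red row. In the station, the gauge faces the robot and the knob (454,249) is on the robot's side of the hinge at (458,213).

```bash
cat > h.py <<'E'
import numpy as np, cv2
from plant import *
from scipy.optimize import minimize
K={c:get_calibration(c) for c in("top","side")}
def proj(c,P):
    T=np.linalg.inv(np.array(K[c]["pose"])); p=np.atleast_2d(P)@T[:3,:3].T+T[:3,3]
    p=p*[1,-1,-1]; q=p@np.array(K[c]["camera_matrix"]).T; return q[:,:2]/q[:,2:]
def back(c,uv,z):
    T=np.array(K[c]["pose"]); d=np.linalg.inv(np.array(K[c]["camera_matrix"]))@[uv[0],uv[1],1]
    d=T[:3,:3]@(d*[1,-1,-1]); o=T[:3,3]; return o+d*(z-o[2])/d[2]
A=np.linspace(0,2*np.pi,32)
def ring(x,y,z,r): return np.c_[x+r*np.cos(A),y+r*np.sin(A),0*A+z]
def hull(c,P): return cv2.convexHull(proj(c,P).astype(np.float32))
def canmask(c,x,y,z0=0):
    m=np.zeros((1600,2560),np.uint8)
    for parts in([(0,.0255),(.128,.0265)],[(.128,.0265),(.137,.014)],[(.135,.008),(.15,.008)]):
        h=hull(c,np.vstack([ring(x,y,z0+z,r) for z,r in parts]))
        cv2.fillConvexPoly(m,np.int32((h+.5)*4),1)
    return cv2.resize(m.astype(np.float32),(640,400),interpolation=cv2.INTER_AREA)
def fit(masks,x0,z0=0):
    f=lambda p:sum(np.abs(canmask(c,p[0],p[1],z0)-m).sum()/m.sum() for c,m in masks.items())
    r=minimize(f,x0,method="Nelder-Mead",options=dict(initial_simplex=np.array(x0)+[[0,0],[.008,0],[0,.008]],xatol=2e-4,fatol=1e-4))
    return r.x,r.fun
def region(c,q,x,y,z):
    "region of class q nearest to the projection of a point"
    u=proj(c,[x,y,z])[0]; rs=regions_of(c,q)
    if not rs: return None
    return min((r["pixels"].astype(np.float32) for r in rs),key=lambda m:np.hypot(*(np.argwhere(m).mean(0)[::-1]-u)))
E
python3 - <<'E'
from h import *
for c in K: grab_frame(c)
for n,x0,z0 in(("blue_sprayer",(.59,.02),0),("white_sprayer",(.588,.275),.004),("red_sprayer",(.47,-.02),0),("yellow_sprayer",(.69,-.01),0)):
    M={c:region(c,n,*x0,.08) for c in K}; M={c:m for c,m in M.items() if m is not None}
    print(n,fit(M,x0,z0),[fit({c:m},x0,z0)[0].round(4) for c,m in M.items()])
for c in K:
    f=np.load(f"pics/{c}0.npy"); hsv=cv2.cvtColor(f,cv2.COLOR_RGB2HSV)
    k=((hsv[...,0]<8)|(hsv[...,0]>172))&(hsv[...,1]>150)&(hsv[...,2]>70)
    u0=proj(c,[.50,-.27,.11])[0]; yx=np.argwhere(k); yx=yx[np.hypot(*(yx[:,::-1]-u0).T)<25]
    print(c,"knob px",len(yx),yx.mean(0)[::-1], back(c,yx.mean(0)[::-1],.118))
a=np.load("pics/top0.npy")[170:290,310:490]; b=np.load("pics/side0.npy")[300:400,250:400]
im=np.zeros((590,800,3),np.uint8); im[:533]=cv2.resize(a,(800,533),interpolation=cv2.INTER_CUBIC); cv2.imwrite("pics/c1.png",im[:533,:,::-1])
cv2.imwrite("pics/c2.png",cv2.resize(b,(800,533),interpolation=cv2.INTER_CUBIC)[:,:,::-1])
E
```

```text
blue_sprayer (array([0.5848848 , 0.02130878]), np.float64(0.21915389597415924)) [array([0.5845, 0.0207]), array([0.5857, 0.0247])]
white_sprayer (array([0.58559286, 0.28851329]), np.float64(0.13543105125427246)) [array([0.585 , 0.2885]), array([0.5859, 0.2923])]
red_sprayer (array([ 0.46729657, -0.02332462]), np.float64(0.15731054544448853)) [array([ 0.469 , -0.0239]), array([ 0.467, -0.023])]
yellow_sprayer (array([ 0.69045723, -0.01086454]), np.float64(0.11569587886333466)) [array([ 0.6901, -0.0112]), array([ 0.6914, -0.0102])]
top knob px 29 [454.4137931  249.13793103] [ 0.49198013 -0.25867868  0.118     ]
side knob px 57 [294.07017544 330.54385965] [ 0.49160103 -0.26076021  0.118     ]
```

View pics/c1.png

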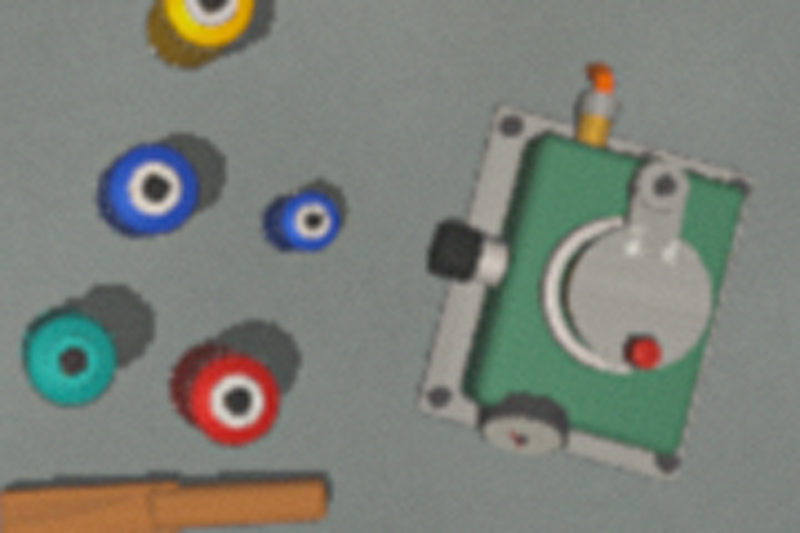

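View pics/c2.png

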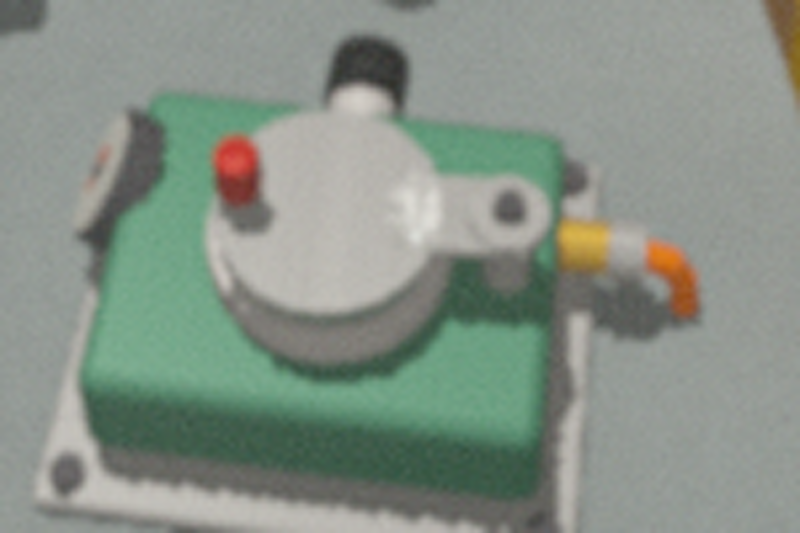

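The crop confirms the choice: large blue can at top crop (155,188), small blue at (312,219), turquoise at (72,360). Hinge screw is at crop (665,184), red knob at (643,352), and in the side crop (510,206) and (237,165).

Run:
```python
from h import *
pt=back("top",[459.6,211.4],.098); ps=back("side",[345.6,338.6],.098); print("pivot",pt,ps)
f=np.load("pics/top0.npy"); hsv=cv2.cvtColor(f,cv2.COLOR_RGB2HSV)
kn=np.array([.4918,-.2597]); p=(pt+ps)[:2]/2; print("dist knob-pivot",np.hypot(*(kn-p)),"ang",np.degrees(np.arctan2(*(kn-p)[::-1])))
# foot plate corner screws (top crop) at foot height ~8 mm
S=[back("top",np.array(s)/4.444+[310,170],.008)[:2] for s in((511,126),(740,187),(667,461),(438,396))]
S=np.array(S); print(S,"centre",S.mean(0),[np.hypot(*(S[i]-S[(i+1)%4])) for i in range(4)])
e=S[0]+S[1]-S[2]-S[3]; yaw=np.arctan2(e[1],e[0]); print("yaw",np.degrees(yaw),"cup from pivot",p-.066*np.array([np.cos(yaw),np.sin(yaw)]))
# tray
grab_frame("top"); m=regions_of("top","tray")[0]["pixels"]|regions_of("top","white_sprayer")[0]["pixels"]
r=cv2.minAreaRect(np.argwhere(m)[:,::-1].astype(np.float32)); b=cv2.boxPoints(r); B=np.array([back("top",q,.018)[:2] for q in b]); print("tray",b,B,B.mean(0),[np.hypot(*(B[i]-B[(i+1)%4])) for i in range(4)])
from scipy.spatial.transform import Rotation as R
s=state(); w,x,y,z=s["tool_rot"]; print(R.from_quat([x,y,z,w]).as_matrix().round(3), s["time"])
```

```text
pivot [ 0.58800825 -0.28061578  0.098     ] [ 0.58870675 -0.27942195  0.098     ]
dist knob-pivot 0.09867222335365995 ang 168.11647217958367
[[ 0.62787283 -0.21557478]
 [ 0.58962384 -0.35995161]
 [ 0.41880204 -0.31061576]
 [ 0.4594671  -0.16756448]] centre [ 0.52394145 -0.26342666] [np.float64(0.1493574747735733), np.float64(0.1778035826440907), np.float64(0.14871890961132916), np.float64(0.17511560716309496)]
yaw -16.011583163503214 cup from pivot [ 0.52491791 -0.26181398]
tray [[193.8503  282.894  ]
 [224.48106 181.81244]
 [281.62738 199.12952]
 [250.99663 300.2111 ]] [[0.39785127 0.4182088 ]
 [0.67190377 0.33894348]
 [0.62459479 0.18271845]
 [0.35080481 0.2642677 ]] [0.51128866 0.30103461] [np.float64(0.2852854037206143), np.float64(0.16323111879136493), np.float64(0.28567679960538256), np.float64(0.16096966734316484)]
[[-0.947  0.321 -0.   ]
 [ 0.321  0.947  0.   ]
 [ 0.     0.    -1.   ]] 1.45
```

Call:
apply_moves(
  targets=[
    {"translation": [-0.27, -0.36, 0], "twist": 0, "hand": 0.45},
    {"translation": [-0.27, -0.36, 0], "twist": 0, "hand": 0.45},
    {"translation": [-0.27, -0.36, 0], "twist": 0, "hand": 0.45},
    {"translation": [-0.27, -0.36, 0], "twist": 0, "hand": 0.45},
    {"translation": [-0.27, -0.36, 0], "twist": 0, "hand": 0.45},
    {"translation": [-0.27, -0.36, 0], "twist": 0, "hand": 0.45},
    {"translation": [-0.27, -0.36, 0], "twist": 0, "hand": 0.45},
    {"translation": [-0.27, -0.36, 0], "twist": 0, "hand": 0.45},
  ],
)

```text
time: 2.25
tool_pos: [0.3129, 0.2483, 0.2535]
tool_rot: [0.001, 0.162, 0.987, 0.0]
contact_force: [0.6, -0.0, -0.2]
gripper_width: 0.45
grasp_force: 0.0
```

Call:
apply_moves(
  targets=[
    {"translation": [-0.27, -0.36, 0], "twist": 0, "hand": 0.45},
    {"translation": [-0.27, -0.36, 0], "twist": 0, "hand": 0.45},
    {"translation": [-0.27, -0.36, 0], "twist": 0, "hand": 0.45},
    {"translation": [-0.27, -0.36, 0], "twist": 0, "hand": 0.45},
    {"translation": [-0.27, -0.36, 0], "twist": 0, "hand": 0.45},
    {"translation": [-0.27, -0.36, 0], "twist": 0, "hand": 0.45},
    {"translation": [-0.27, -0.36, 0], "twist": 0, "hand": 0.45},
    {"translation": [-0.27, -0.36, 0], "twist": 0, "hand": 0.45},
  ],
)

```text
time: 3.05
tool_pos: [0.4251, -0.0943, 0.2537]
tool_rot: [0.001, 0.163, 0.987, -0.0]
contact_force: [0.9, 1.3, 0.1]
gripper_width: 0.443
grasp_force: 0.0
```

Call:
apply_moves(
  targets=[
    {"translation": [-0.27, -0.36, 0], "twist": 0, "hand": 0.45},
    {"translation": [-0.27, -0.36, 0], "twist": 0, "hand": 0.45},
    {"translation": [-0.27, -0.36, 0], "twist": 0, "hand": 0.45},
    {"translation": [-0.27, -0.2, 0], "twist": 0, "hand": 0.45},
    {"translation": [0, 0, 0], "twist": 1, "hand": 0.45},
    {"translation": [0, 0, 0], "twist": 1, "hand": 0.45},
    {"translation": [0, 0, 0], "twist": 1, "hand": 0.45},
    {"translation": [0, 0, 0], "twist": 1, "hand": 0.45},
  ],
)

```text
time: 3.85
tool_pos: [0.486, -0.2483, 0.2532]
tool_rot: [-0.0, 0.358, 0.934, 0.0]
contact_force: [-1.2, 0.1, -0.1]
gripper_width: 0.449
grasp_force: 0.0
```

Call:
apply_moves(
  targets=[
    {"translation": [0, 0, 0], "twist": 1, "hand": 0.45},
    {"translation": [0, 0, 0], "twist": 1, "hand": 0.45},
    {"translation": [0, 0, 0], "twist": 1, "hand": 0.45},
    {"translation": [0, 0, 0], "twist": 1, "hand": 0.45},
    {"translation": [0, 0, 0], "twist": 1, "hand": 0.45},
    {"translation": [0, 0, 0], "twist": 1, "hand": 0.45},
    {"translation": [0, 0, 0], "twist": 1, "hand": 0.45},
    {"translation": [0, 0, 0], "twist": 1, "hand": 0.45},
  ],
)

```text
time: 4.65
tool_pos: [0.4861, -0.2482, 0.2534]
tool_rot: [0.0, 0.693, 0.721, 0.0]
contact_force: [0.1, 0.8, 0.1]
gripper_width: 0.449
grasp_force: 0.0
```

Call:
apply_moves(
  targets=[
    {"translation": [0, 0, 0], "twist": 1, "hand": 0.45},
    {"translation": [0, 0, 0], "twist": 1, "hand": 0.45},
    {"translation": [0, 0, 0], "twist": 1, "hand": 0.45},
    {"translation": [0, 0, 0], "twist": 1, "hand": 0.45},
    {"translation": [0, 0, 0], "twist": 1, "hand": 0.45},
    {"translation": [0, 0, 0], "twist": 1, "hand": 0.45},
    {"translation": [0, 0, 0], "twist": 1, "hand": 0.45},
    {"translation": [0, 0, 0], "twist": 1, "hand": 0.45},
  ],
)

```text
time: 5.45
tool_pos: [0.4861, -0.2482, 0.2534]
tool_rot: [0.0, 0.919, 0.394, 0.0]
contact_force: [-0.4, -0.1, 0.1]
gripper_width: 0.451
grasp_force: 0.0
```

Call:
apply_moves(
  targets=[
    {"translation": [0, 0, 0], "twist": 1, "hand": 0.45},
    {"translation": [0, 0, 0], "twist": 1, "hand": 0.45},
    {"translation": [0, 0, 0], "twist": 1, "hand": 0.45},
    {"translation": [0, 0, 0], "twist": 1, "hand": 0.45},
    {"translation": [0, 0, 0], "twist": 1, "hand": 0.45},
    {"translation": [0, 0, 0], "twist": 1, "hand": 0.45},
    {"translation": [0, 0, 0], "twist": 1, "hand": 0.45},
    {"translation": [0, 0, 0], "twist": 1, "hand": 0.45},
  ],
)

```text
time: 6.25
tool_pos: [0.4861, -0.2482, 0.2534]
tool_rot: [0.0, 1.0, 0.005, 0.0]
contact_force: [0.4, -0.1, 1.1]
gripper_width: 0.449
grasp_force: 0.0
```

Call:
apply_moves(
  targets=[
    {"translation": [0.057, 0.115, 0.1], "twist": 1, "hand": 0.45},
    {"translation": [0, 0, 0.3], "twist": 1, "hand": 0.45},
    {"translation": [0, 0, 0.4], "twist": 0.2, "hand": 0.45},
    {"translation": [0, 0, 0.3], "twist": 0, "hand": 0.45},
    {"translation": [0, 0, 0.21], "twist": 0, "hand": 0.4},
    {"translation": [0, 0, 0], "twist": 0, "hand": 0.35},
  ],
)

```text
time: 6.85
tool_pos: [0.4897, -0.258, 0.1183]
tool_rot: [-0.002, 0.995, -0.102, -0.003]
contact_force: [0.5, -0.3, 0.0]
gripper_width: 0.348
grasp_force: 0.0
```

Run:
```python
from h import *
a=grab_frame("top")[170:290,390:510]; b=grab_frame("side")[250:400,220:370]
cv2.imwrite("pics/c3.png",np.hstack([cv2.resize(i,(400,400),interpolation=cv2.INTER_CUBIC) for i in(a,b)])[:,:,::-1])
print(state()["tool_pos"],state()["contact_force"])
```

```text
[ 0.49204667 -0.25968233  0.122672  ] [-0.30744001 -0.06047463  0.01987583]
```

View pics/c3.png

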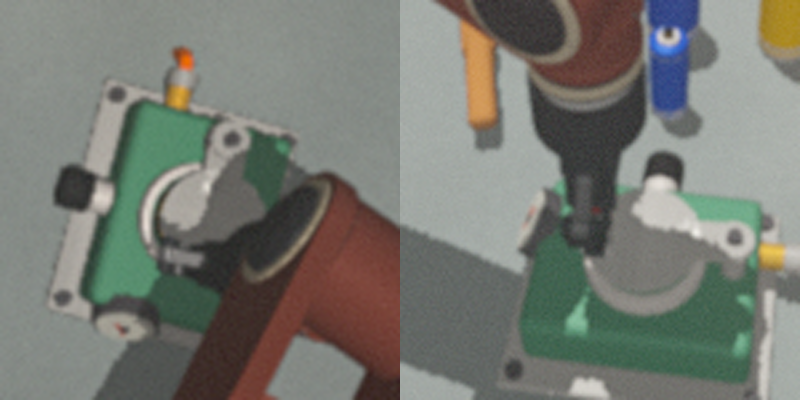

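The red knob shows between the fingers (side half, 597,210), and nothing is pressed. Now I'll swing the cover along its arc.

Call:
apply_moves(
  targets=[
    {"translation": [0.005, 0.098, 0], "twist": -1, "hand": 0.35},
    {"translation": [0.005, 0.098, 0], "twist": -1, "hand": 0.35},
    {"translation": [0.005, 0.098, 0], "twist": -1, "hand": 0.35},
    {"translation": [0.005, 0.098, 0], "twist": -1, "hand": 0.35},
    {"translation": [0.005, 0.098, 0], "twist": -1, "hand": 0.35},
    {"translation": [0.005, 0.098, 0], "twist": -1, "hand": 0.35},
  ],
)

```text
time: 7.55
tool_pos: [0.4986, -0.3184, 0.125]
tool_rot: [0.001, 0.98, 0.198, 0.001]
contact_force: [-0.4, 1.7, -1.2]
gripper_width: 0.345
grasp_force: 0.4
```

Call:
apply_moves(
  targets=[
    {"translation": [0.005, 0.098, 0], "twist": -1, "hand": 0.35},
    {"translation": [0.005, 0.098, 0], "twist": -1, "hand": 0.35},
    {"translation": [0.005, 0.098, 0], "twist": -1, "hand": 0.35},
    {"translation": [0.005, 0.098, 0], "twist": -1, "hand": 0.35},
    {"translation": [0.005, 0.098, 0], "twist": -1, "hand": 0.35},
    {"translation": [0.005, 0.098, 0], "twist": -1, "hand": 0.35},
  ],
)

```text
time: 8.15
tool_pos: [0.536, -0.3629, 0.1251]
tool_rot: [0.002, 0.878, 0.479, 0.001]
contact_force: [-0.7, 1.0, -0.3]
gripper_width: 0.352
grasp_force: 0.4
```

Call:
apply_moves(
  targets=[
    {"translation": [0.005, 0.098, 0], "twist": -1, "hand": 0.35},
    {"translation": [0.005, 0.098, 0], "twist": -1, "hand": 0.35},
    {"translation": [0.005, 0.098, 0], "twist": -1, "hand": 0.35},
    {"translation": [0.005, 0.098, 0], "twist": -1, "hand": 0.35},
    {"translation": [0.005, 0.098, 0], "twist": -1, "hand": 0.35},
    {"translation": [0.005, 0.098, 0], "twist": -1, "hand": 0.35},
    {"translation": [0, 0, 0], "twist": 0, "hand": 0.45},
    {"translation": [0, 0, 0], "twist": 0, "hand": 0.45},
  ],
)

```text
time: 8.95
tool_pos: [0.5912, -0.3782, 0.1243]
tool_rot: [0.001, 0.699, 0.715, 0.0]
contact_force: [1.0, -0.3, -0.2]
gripper_width: 0.45
grasp_force: 0.0
```

Call:
apply_moves(
  targets=[
    {"translation": [0, 0, -0.25], "twist": 0, "hand": 0.5},
    {"translation": [0, 0, -0.45], "twist": 0, "hand": 1},
    {"translation": [0, 0, -0.45], "twist": 0, "hand": 1},
    {"translation": [0, 0, -0.15], "twist": 0, "hand": 1},
    {"translation": [0.4, 0, 0], "twist": 0, "hand": 1},
    {"translation": [0.4, 0, 0], "twist": 0, "hand": 1},
    {"translation": [0.4, 0, 0], "twist": 0, "hand": 1},
    {"translation": [0.4, 0.01, 0], "twist": 0, "hand": 1},
  ],
)

```text
time: 9.75
tool_pos: [0.5869, -0.2164, 0.2524]
tool_rot: [0.0, 0.699, 0.715, 0.0]
contact_force: [0.7, 0.5, 0.5]
gripper_width: 0.995
grasp_force: 0.0
```

Call:
apply_moves(
  targets=[
    {"translation": [0.4, 0.01, 0], "twist": 0, "hand": 1},
    {"translation": [0.4, 0.01, 0], "twist": 0, "hand": 1},
    {"translation": [0.4, 0, 0], "twist": 0, "hand": 1},
    {"translation": [0.4, 0, 0], "twist": 0, "hand": 1},
    {"translation": [0.4, 0, 0], "twist": 0, "hand": 1},
    {"translation": [0.4, 0, 0], "twist": 0, "hand": 1},
    {"translation": [0, 0, 0], "twist": 0, "hand": 1},
    {"translation": [0, 0, 0], "twist": 0, "hand": 1},
  ],
)

```text
time: 10.55
tool_pos: [0.5836, 0.0227, 0.2524]
tool_rot: [0.0, 0.698, 0.716, -0.0]
contact_force: [0.4, -0.1, 0.1]
gripper_width: 1.002
grasp_force: 0.0
```

Run:
```python
from h import *
b=grab_frame("side")
# cover knob and cup check
cv2.imwrite("pics/s4.png",cv2.resize(b[130:400,180:460],(622,600),interpolation=cv2.INTER_CUBIC)[:,:,::-1])
print(state()["tool_pos"],state()["contact_force"])
m=region("side","blue_sprayer",.585,.022,.08)
if m is not None: print(fit({"side":m},(.585,.022)))
```

```text
[0.58371773 0.02189052 0.25234774] [0.16201936 0.99764634 0.03159741]
(array([0.58591472, 0.02561144]), np.float64(0.1631617695093155))
```

View pics/s4.png

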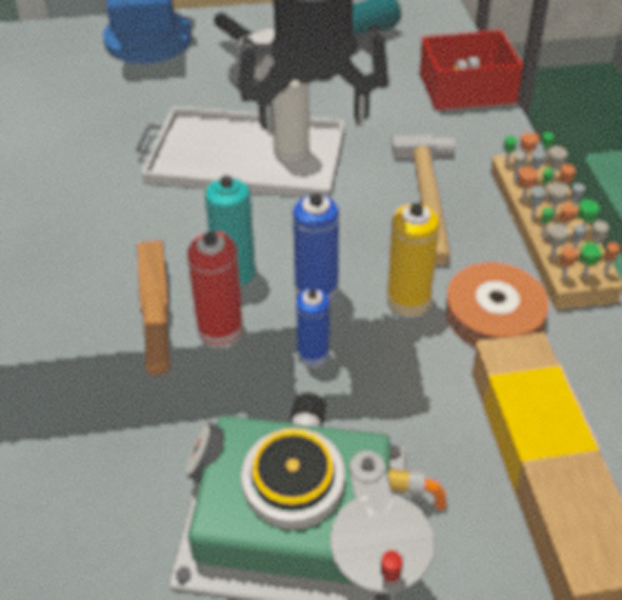

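The cover stands open clear of the cup (yellow ring in the crop at 293,467, knob at 391,565), and the gripper is over the large blue can. I'll locate the cup, then descend.

Run:
```python
from h import *
for c in("top","side"):
    f=grab_frame(c); hsv=cv2.cvtColor(f,cv2.COLOR_RGB2HSV)
    m=((hsv[...,0]>18)&(hsv[...,0]<35)&(hsv[...,1]>130)&(hsv[...,2]>90))
    u=proj(c,[.5245,-.262,.084])[0]; yx=np.argwhere(m); yx=yx[np.hypot(*(yx[:,::-1]-u).T)<26]
    P=np.array([back(c,q[::-1],.086)[:2] for q in yx]); d=P-[.5245,-.262]; P=P[np.hypot(*d.T)<.043]
    A_=np.c_[2*P,np.ones(len(P))]; s=np.linalg.lstsq(A_,(P**2).sum(1),rcond=None)[0]
    print(c,len(P),s[:2],np.sqrt(s[2]+s[0]**2+s[1]**2),"minmax mid",(P.min(0)+P.max(0))/2,P.max(0)-P.min(0))
print(back("side",[311.5,339.4],.086))
```

```text
top 213 [ 0.52443542 -0.25964717] 0.03168701489966224 minmax mid [ 0.52451898 -0.259852  ] [0.06745939 0.07100002]
side 380 [ 0.5235506  -0.26469676] 0.03156373017705101 minmax mid [ 0.52361362 -0.26398198] [0.06966448 0.07466998]
[ 0.52399688 -0.2640671   0.086     ]
```

Call:
apply_moves(
  targets=[
    {"translation": [0, 0, 0.3], "twist": 0, "hand": 1},
    {"translation": [0, 0, 0.4], "twist": 0, "hand": 1},
    {"translation": [0, 0, 0.4], "twist": 0, "hand": 1},
    {"translation": [0, 0, 0.29], "twist": 0, "hand": 1},
    {"translation": [0, 0, 0], "twist": 0, "hand": 1},
    {"translation": [0, 0, 0], "twist": 0, "hand": 1},
    {"translation": [0, 0, 0], "twist": 0, "hand": 0.65},
    {"translation": [0, 0, 0], "twist": 0, "hand": 0.4},
  ],
)

```text
time: 11.55
tool_pos: [0.5856, 0.0219, 0.1161]
tool_rot: [0.002, 0.699, 0.715, 0.001]
contact_force: [-0.5, -0.7, 1.0]
gripper_width: 0.69
grasp_force: 0.0
```

Call:
apply_moves(
  targets=[
    {"translation": [0, 0, 0], "twist": 0, "hand": 0.3},
    {"translation": [0, 0, 0], "twist": 0, "hand": 0.3},
    {"translation": [0, 0, 0], "twist": 0, "hand": 0.3},
    {"translation": [0, 0, 0], "twist": 0, "hand": 0.3},
  ],
)

```text
time: 11.95
tool_pos: [0.5853, 0.0221, 0.1162]
tool_rot: [0.002, 0.699, 0.716, 0.001]
contact_force: [-1.8, -0.9, 5.1]
gripper_width: 0.604
grasp_force: 61.8
```

Call:
apply_moves(
  targets=[
    {"translation": [0, 0, -0.1], "twist": 0, "hand": 0.3},
    {"translation": [0, 0, -0.3], "twist": 0, "hand": 0.3},
    {"translation": [0, 0, -0.4], "twist": 0, "hand": 0.3},
    {"translation": [0, 0, -0.4], "twist": 0, "hand": 0.3},
    {"translation": [0, 0, -0.4], "twist": 0, "hand": 0.3},
    {"translation": [0, 0, -0.25], "twist": 0, "hand": 0.3},
    {"translation": [-0.15, -0.04, 0], "twist": 0, "hand": 0.3},
    {"translation": [-0.3, -0.08, 0], "twist": 0, "hand": 0.3},
  ],
)

```text
time: 12.75
tool_pos: [0.5728, -0.0227, 0.2986]
tool_rot: [0.0, 0.697, 0.717, 0.0]
contact_force: [-0.1, -0.4, -2.7]
gripper_width: 0.602
grasp_force: 63.1
```

Call:
apply_moves(
  targets=[
    {"translation": [-0.4, -0.1, 0], "twist": 0, "hand": 0.3},
    {"translation": [-0.4, -0.1, 0], "twist": 0, "hand": 0.3},
    {"translation": [-0.4, -0.1, 0], "twist": 0, "hand": 0.3},
    {"translation": [-0.4, -0.1, 0], "twist": 0, "hand": 0.3},
    {"translation": [-0.4, -0.1, 0], "twist": 0, "hand": 0.3},
    {"translation": [-0.25, -0.04, 0], "twist": 0, "hand": 0.3},
    {"translation": [-0.13, -0.02, 0], "twist": 0, "hand": 0.3},
    {"translation": [0, 0, 0], "twist": 0, "hand": 0.3},
  ],
)

```text
time: 13.55
tool_pos: [0.5216, -0.2635, 0.2966]
tool_rot: [-0.001, 0.699, 0.715, -0.0]
contact_force: [-0.0, -0.8, -1.9]
gripper_width: 0.608
grasp_force: 63.2
```

Call:
apply_moves(
  targets=[
    {"translation": [0, 0, 0.3], "twist": 0, "hand": 0.3},
    {"translation": [0, 0, 0.3], "twist": 0, "hand": 0.3},
    {"translation": [0, 0, 0.2], "twist": 0, "hand": 0.3},
    {"translation": [0, 0, 0], "twist": 0, "hand": 0.3},
    {"translation": [0, 0, 0], "twist": 0, "hand": 0.3},
  ],
)

```text
time: 14.05
tool_pos: [0.5228, -0.2611, 0.2182]
tool_rot: [-0.0, 0.698, 0.716, 0.0]
contact_force: [0.3, -0.4, -1.3]
gripper_width: 0.604
grasp_force: 63.2
```

Run:
```python
from h import *
s=state(); t=s["tool_pos"]; print(t,s["contact_force"],s["grasp_force"])
z0=t[2]-.1162; fs={}
for c in K:
    f=grab_frame(c); fs[c]=f
    hsv=cv2.cvtColor(f,cv2.COLOR_RGB2HSV)
    m=((hsv[...,0]>108)&(hsv[...,0]<128)&(hsv[...,1]>120)).astype(np.uint8)
    u=proj(c,[t[0],t[1],z0+.04])[0]; w=np.zeros_like(m); cv2.circle(w,tuple(int(v) for v in u),45,1,-1); yx=np.argwhere(m&w)
    print(c,len(yx),proj(c,[t[0],t[1],z0])[0],"blue px mid lower",[ (r,yx[yx[:,0]==r][:,1].min(),yx[yx[:,0]==r][:,1].max()) for r in range(yx[:,0].min(),yx[:,0].max()+1,3)])
im=fs["side"][230:370,250:390].copy(); im=cv2.resize(im,(580,580),interpolation=cv2.INTER_CUBIC)
cv2.imwrite("pics/s5.png",im[:,:,::-1])
for z,r in((z0,.0265),(z0+.09,.0265)): print("model edges",[ (a.round(1)) for a in (proj("side",ring(t[0],t[1],z,r)).min(0),proj("side",ring(t[0],t[1],z,r)).max(0))])
```

```text
[ 0.52283422 -0.26110566  0.21820104] [ 0.28120948 -0.41876402 -1.2952228 ] 63.21018984541297
top 303 [453.04766922 236.7515236 ] blue px mid lower [(228, np.int64(454), np.int64(468)), (231, np.int64(449), np.int64(470)), (234, np.int64(447), np.int64(467)), (237, np.int64(447), np.int64(466)), (240, np.int64(448), np.int64(467)), (243, np.int64(449), np.int64(470)), (246, np.int64(453), np.int64(470))]
side 1194 [310.54162786 333.4657236 ] blue px mid lower [(280, np.int64(316), np.int64(319)), (283, np.int64(301), np.int64(321)), (286, np.int64(299), np.int64(322)), (289, np.int64(297), np.int64(323)), (292, np.int64(295), np.int64(324)), (295, np.int64(296), np.int64(323)), (298, np.int64(297), np.int64(323)), (301, np.int64(299), np.int64(324)), (304, np.int64(297), np.int64(323)), (307, np.int64(297), np.int64(323)), (310, np.int64(297), np.int64(323)), (313, np.int64(297), np.int64(324)), (316, np.int64(297), np.int64(324)), (319, np.int64(298), np.int64(323)), (322, np.int64(298), np.int64(322)), (325, np.int64(298), np.int64(322)), (328, np.int64(298), np.int64(322)), (331, np.int64(299), np.int64(322)), (334, np.int64(299), np.int64(321)), (337, np.int64(302), np.int64(318))]
model edges [array([296.9, 321.8]), array([324.2, 345.7])]
model edges [array([294.6, 292.9]), array([324.1, 317.1])]
```

View pics/s5.png

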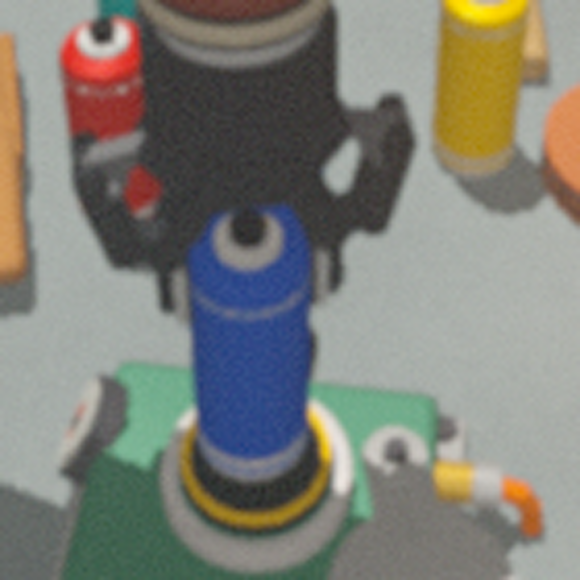

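The can hangs upright just above the cup, foot at crop (253,475), yellow ring mid about (255,468). A silhouette fit should give the can-to-cup offset.

Run:
```python
from h import *
t=state()["tool_pos"]; z0=t[2]-.1162; print(t)
for c in K:
    f=grab_frame(c); hsv=cv2.cvtColor(f,cv2.COLOR_RGB2HSV)
    # foot ring edge + blue visible: compare predicted rows in own camera frame
    m=region(c,"blue_sprayer",t[0],t[1],z0+.07)
    if m is None: print(c,"none"); continue
    yx=np.argwhere(m); print(c,len(yx),yx.min(0),yx.max(0))
    cm=canmask(c,t[0],t[1],z0); q=np.argwhere(cm>.5); print(" model",len(q),q.min(0),q.max(0)); 
    print(fit({c:m},(t[0],t[1]),z0))
    y=((hsv[...,0]>18)&(hsv[...,0]<35)&(hsv[...,1]>130)&(hsv[...,2]>90)); u=proj(c,[.524,-.262,.086])[0]
    p=np.argwhere(y); p=p[np.hypot(*(p[:,::-1]-u).T)<22]; print(" rim px ext",p.min(0),p.max(0))
    for yy in(-.260,-.262,-.264):
        r=proj(c,ring(.524,yy,.086,.0365)); print("  pred rim",yy,r.min(0).round(1),r.max(0).round(1))
```

```text
[ 0.52367498 -0.26213428  0.22028508]
top 528 [226 445] [248 472]
 model 784 [226 444] [249 484]
(array([ 0.52473007, -0.24504842]), np.float64(0.45632103085517883))
 rim px ext [223 437] [249 458]
  pred rim -0.26 [436.7 222.1] [464.5 250.2]
  pred rim -0.262 [437.4 222.1] [465.2 250.2]
  pred rim -0.264 [438.2 222.1] [466.  250.2]
side 1732 [280 295] [345 325]
 model 1745 [279 295] [345 324]
(array([ 0.52342401, -0.26260743]), np.float64(0.04810190573334694))
 rim px ext [330 294] [357 329]
  pred rim -0.26 [292.7 321.7] [329.8 354.5]
  pred rim -0.262 [292.8 322.6] [329.9 355.5]
  pred rim -0.264 [292.9 323.4] [330.1 356.5]
```

Call:
apply_moves(
  targets=[
    {"translation": [0, 0, 0.1], "twist": 0, "hand": 0.3},
    {"translation": [0, 0, 0.08], "twist": 0, "hand": 0.3},
    {"translation": [0, 0, 0.05], "twist": 0, "hand": 0.3},
    {"translation": [0, 0, 0.03], "twist": 0, "hand": 0.3},
    {"translation": [0, 0, 0], "twist": 0, "hand": 0.3},
    {"translation": [0, 0, 0], "twist": 0, "hand": 0.3},
  ],
)

```text
time: 14.95
tool_pos: [0.5227, -0.2625, 0.1938]
tool_rot: [0.0, 0.699, 0.716, -0.0]
contact_force: [-3.3, 1.2, 5.9]
gripper_width: 0.599
grasp_force: 64.2
```

Call:
apply_moves(
  targets=[
    {"translation": [0, 0, 0.03], "twist": 0, "hand": 0.3},
    {"translation": [0, 0, 0.03], "twist": 0, "hand": 0.3},
    {"translation": [0, 0, 0.03], "twist": 0, "hand": 0.3},
    {"translation": [0, 0, 0], "twist": 0, "hand": 0.3},
    {"translation": [0, 0, 0], "twist": 0, "hand": 0.3},
  ],
)

```text
time: 15.45
tool_pos: [0.5228, -0.2628, 0.1863]
tool_rot: [0.0, 0.699, 0.716, -0.0]
contact_force: [-4.7, 1.7, 12.0]
gripper_width: 0.603
grasp_force: 64.9
```

Call:
apply_moves(
  targets=[
    {"translation": [0, 0, 0.02], "twist": 0, "hand": 0.3},
    {"translation": [0, 0, 0.02], "twist": 0, "hand": 0.3},
    {"translation": [0, 0, 0], "twist": 0, "hand": 0.3},
  ],
)

```text
time: 15.75
tool_pos: [0.5231, -0.2633, 0.186]
tool_rot: [0.001, 0.699, 0.716, -0.001]
contact_force: [-11.5, 4.2, 25.2]
gripper_width: 0.603
grasp_force: 66.5
```

Run:
```python
from h import *
s=state(); print(s["tool_pos"],s["contact_force"],s["ft_torque"],s["time"])
f=grab_frame("side")[250:370,250:390]
cv2.imwrite("pics/s6.png",cv2.resize(f,(690,591),interpolation=cv2.INTER_CUBIC)[:,:,::-1])
t=state()["tool_pos"]
for z in(.064,.068,.070,.074):
  m=region("side","blue_sprayer",t[0],t[1],z+.07); r=fit({"side":m},(t[0],t[1]),z) if m is not None else 0; print(z,r)
```

```text
[ 0.52307914 -0.26325609  0.18595101] [-11.45996402   4.18084627  25.1900602 ] [ 1.03784233  2.51360558 -0.05935516] 15.75
0.064 (array([ 0.52376155, -0.26097444]), np.float64(0.07640586793422699))
0.068 (array([ 0.52323931, -0.26382638]), np.float64(0.07720813155174255))
0.07 (array([ 0.5229656 , -0.26584226]), np.float64(0.07946210354566574))
0.074 (array([ 0.52255087, -0.26778265]), np.float64(0.0826711505651474))
```

View pics/s6.png

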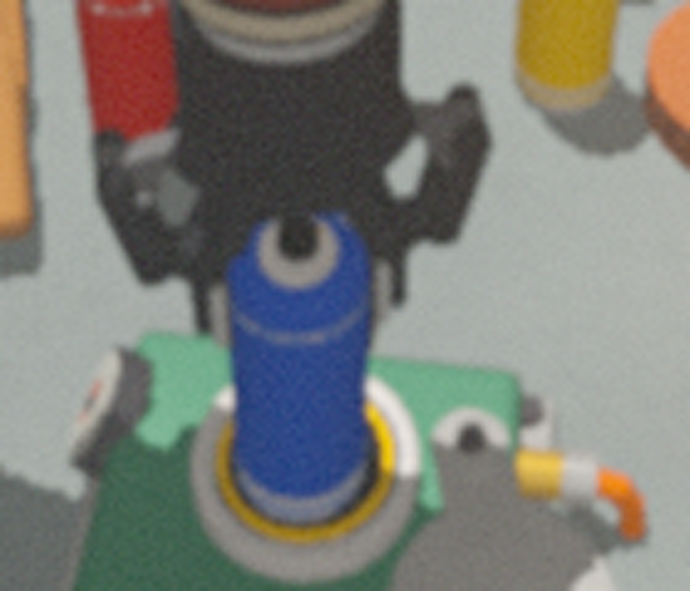

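The foot is inside the ring, which is flush with the collar. The force rose from 12 to 25 N with no further travel, so the cup is on its stop. Now I'll hold it.

Call:
apply_moves(
  targets=[
    {"translation": [0, 0, 0], "twist": 0, "hand": 0.3},
    {"translation": [0, 0, 0], "twist": 0, "hand": 0.3},
    {"translation": [0, 0, 0], "twist": 0, "hand": 0.3},
    {"translation": [0, 0, 0], "twist": 0, "hand": 0.3},
    {"translation": [0, 0, 0], "twist": 0, "hand": 0.3},
    {"translation": [0, 0, 0], "twist": 0, "hand": 0.3},
    {"translation": [0, 0, 0], "twist": 0, "hand": 0.3},
    {"translation": [0, 0, 0], "twist": 0, "hand": 0.3},
  ],
)

```text
time: 16.8
tool_pos: [0.523, -0.2632, 0.1859]
tool_rot: [0.001, 0.699, 0.716, -0.001]
contact_force: [-11.5, 4.8, 24.3]
gripper_width: 0.606
grasp_force: 66.5
```

Call:
apply_moves(
  targets=[
    {"translation": [0, 0, 0], "twist": 0, "hand": 0.3},
    {"translation": [0, 0, 0], "twist": 0, "hand": 0.3},
    {"translation": [0, 0, 0], "twist": 0, "hand": 0.3},
    {"translation": [0, 0, 0], "twist": 0, "hand": 0.3},
    {"translation": [0, 0, 0], "twist": 0, "hand": 0.3},
    {"translation": [0, 0, 0], "twist": 0, "hand": 0.3},
    {"translation": [0, 0, 0], "twist": 0, "hand": 0.3},
  ],
)

```text
time: 17.5
tool_pos: [0.5231, -0.2633, 0.1859]
tool_rot: [0.001, 0.699, 0.716, -0.001]
contact_force: [-10.3, 4.7, 24.9]
gripper_width: 0.605
grasp_force: 66.5
```

Call:
apply_moves(
  targets=[
    {"translation": [0, 0, -0.05], "twist": 0, "hand": 0.3},
    {"translation": [0, 0, -0.1], "twist": 0, "hand": 0.3},
    {"translation": [0, 0, -0.2], "twist": 0, "hand": 0.3},
    {"translation": [0, 0, -0.35], "twist": 0, "hand": 0.3},
    {"translation": [0, 0, -0.35], "twist": 0, "hand": 0.3},
    {"translation": [0, 0, -0.15], "twist": 0, "hand": 0.3},
    {"translation": [0, 0, 0], "twist": 0, "hand": 0.3},
  ],
)

```text
time: 18.2
tool_pos: [0.5237, -0.2629, 0.3019]
tool_rot: [0.002, 0.699, 0.716, 0.0]
contact_force: [0.4, -0.2, -2.3]
gripper_width: 0.606
grasp_force: 63.5
```

Call:
apply_moves(
  targets=[
    {"translation": [0.2, -0.03, 0], "twist": 0, "hand": 0.3},
    {"translation": [0.35, -0.03, 0], "twist": 0, "hand": 0.3},
    {"translation": [0.45, -0.03, 0], "twist": 0, "hand": 0.3},
    {"translation": [0.45, -0.03, 0], "twist": 0, "hand": 0.3},
    {"translation": [0.45, -0.03, 0], "twist": 0, "hand": 0.3},
    {"translation": [0.45, -0.03, 0], "twist": 0, "hand": 0.3},
    {"translation": [0.45, -0.03, 0], "twist": 0, "hand": 0.3},
    {"translation": [0.45, -0.03, 0], "twist": 0, "hand": 0.3},
  ],
)

```text
time: 19.0
tool_pos: [0.4888, 0.0645, 0.296]
tool_rot: [-0.002, 0.698, 0.716, -0.001]
contact_force: [-0.2, 0.5, -2.1]
gripper_width: 0.605
grasp_force: 63.4
```

Call:
apply_moves(
  targets=[
    {"translation": [0.45, -0.04, 0], "twist": 0, "hand": 0.3},
    {"translation": [0.45, -0.04, 0], "twist": 0, "hand": 0.3},
    {"translation": [0.45, -0.04, 0], "twist": 0, "hand": 0.3},
    {"translation": [0.45, -0.04, 0], "twist": 0, "hand": 0.3},
    {"translation": [0.4, -0.04, 0], "twist": 0, "hand": 0.3},
    {"translation": [0.25, -0.04, 0], "twist": 0, "hand": 0.3},
    {"translation": [0.1, 0, 0], "twist": 0, "hand": 0.3},
    {"translation": [0, 0, 0], "twist": 0, "hand": 0.3},
  ],
)

```text
time: 19.8
tool_pos: [0.4593, 0.3171, 0.2967]
tool_rot: [-0.001, 0.698, 0.716, -0.002]
contact_force: [-0.0, -0.7, -2.4]
gripper_width: 0.603
grasp_force: 63.4
```

Call:
apply_moves(
  targets=[
    {"translation": [0, 0, 0.2], "twist": 0, "hand": 0.3},
    {"translation": [0, 0, 0.35], "twist": 0, "hand": 0.3},
    {"translation": [0, 0, 0.4], "twist": 0, "hand": 0.3},
    {"translation": [0, 0, 0.35], "twist": 0, "hand": 0.3},
    {"translation": [0, 0, 0.15], "twist": 0, "hand": 0.3},
    {"translation": [0, 0, 0], "twist": 0, "hand": 0.3},
    {"translation": [0, 0, 0], "twist": 0, "hand": 0.3},
  ],
)

```text
time: 20.5
tool_pos: [0.4617, 0.3162, 0.1556]
tool_rot: [0.0, 0.699, 0.715, 0.001]
contact_force: [-0.1, 0.1, -0.7]
gripper_width: 0.6
grasp_force: 63.4
```

Run:
```python
from h import *
s=state(); t=s["tool_pos"]; print(t,s["contact_force"],s["time"])
im=[]
for c,(r,q) in {"top":(160,170),"side":(90,210)}.items():
    f=grab_frame(c); im.append(cv2.resize(f[r:r+150,q:q+150],(400,400),interpolation=cv2.INTER_CUBIC))
cv2.imwrite("pics/t7.png",np.hstack(im)[:,:,::-1])
```

```text
[0.46165299 0.31623961 0.15559755] [-0.10966806  0.0759565  -0.70179119] 20.5
```

View pics/t7.png

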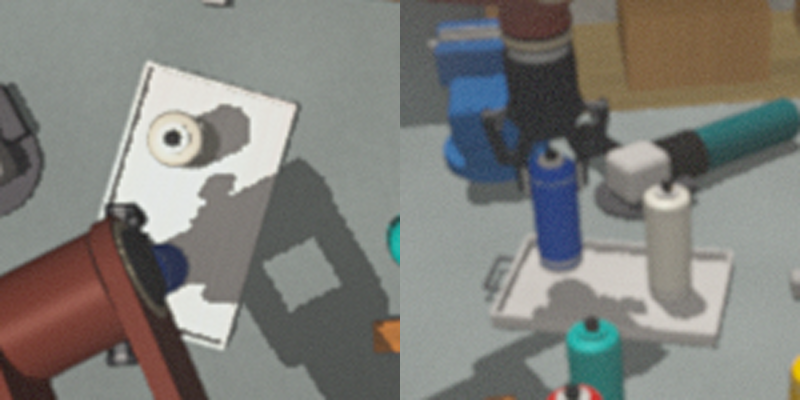

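The blue can hangs over the free half of the tray (side half, foot at 560,265, about 35 mm above the floor), well clear of the white one. I'll lower it gently.

Call:
apply_moves(
  targets=[
    {"translation": [0, 0, 0.12], "twist": 0, "hand": 0.3},
    {"translation": [0, 0, 0.1], "twist": 0, "hand": 0.3},
    {"translation": [0, 0, 0.06], "twist": 0, "hand": 0.3},
    {"translation": [0, 0, 0.03], "twist": 0, "hand": 0.3},
    {"translation": [0, 0, 0], "twist": 0, "hand": 0.3},
    {"translation": [0, 0, 0.02], "twist": 0, "hand": 0.3},
    {"translation": [0, 0, 0], "twist": 0, "hand": 0.3},
    {"translation": [0, 0, 0], "twist": 0, "hand": 0.3},
  ],
)

```text
time: 21.4
tool_pos: [0.461, 0.3165, 0.1216]
tool_rot: [0.0, 0.699, 0.716, 0.0]
contact_force: [0.6, -0.5, -3.2]
gripper_width: 0.606
grasp_force: 63.5
```

Call:
apply_moves(
  targets=[
    {"translation": [0, 0, 0.01], "twist": 0, "hand": 0.3},
    {"translation": [0, 0, 0], "twist": 0, "hand": 0.3},
    {"translation": [0, 0, 0.01], "twist": 0, "hand": 0.3},
    {"translation": [0, 0, 0], "twist": 0, "hand": 0.3},
  ],
)

```text
time: 21.8
tool_pos: [0.4611, 0.3167, 0.1203]
tool_rot: [-0.0, 0.699, 0.716, 0.0]
contact_force: [-2.6, -0.3, 3.6]
gripper_width: 0.606
grasp_force: 64.0
```

It touches the tray floor (force went from −3 to +3.6 N). Now I'll release and rise.

Call:
apply_moves(
  targets=[
    {"translation": [0, 0, 0], "twist": 0, "hand": 0.65},
    {"translation": [0, 0, 0], "twist": 0, "hand": 0.7},
    {"translation": [0, 0, 0], "twist": 0, "hand": 0.85},
    {"translation": [0, 0, 0], "twist": 0, "hand": 1},
    {"translation": [0, 0, 0], "twist": 0, "hand": 1},
    {"translation": [0, 0, 0], "twist": 0, "hand": 1},
  ],
)

```text
time: 22.4
tool_pos: [0.4608, 0.3164, 0.1193]
tool_rot: [0.0, 0.699, 0.716, -0.0]
contact_force: [-1.2, 0.4, 0.6]
gripper_width: 1.001
grasp_force: 0.0
```

Call:
apply_moves(
  targets=[
    {"translation": [0, 0, -0.15], "twist": 0, "hand": 1},
    {"translation": [0, 0, -0.35], "twist": 0, "hand": 1},
    {"translation": [0, 0, -0.45], "twist": 0, "hand": 1},
    {"translation": [0, 0, -0.45], "twist": 0, "hand": 1},
    {"translation": [0, 0, -0.3], "twist": 0, "hand": 1},
    {"translation": [0, 0, 0], "twist": 0, "hand": 1},
    {"translation": [0, 0, 0], "twist": 0, "hand": 1},
  ],
)

```text
time: 23.1
tool_pos: [0.4612, 0.3166, 0.2912]
tool_rot: [0.0, 0.699, 0.716, 0.001]
contact_force: [0.5, 0.6, 0.1]
gripper_width: 0.996
grasp_force: 0.0
```

Run:
```python
from h import *
print(state()["tool_pos"],state()["contact_force"],state()["gripper_width"])
f=grab_frame("side"); cv2.imwrite("pics/s8.png",f[90:400,150:460][:,:,::-1].repeat(1,0))
for n,x0,z0 in(("blue_sprayer",(.461,.317),.004),("white_sprayer",(.586,.289),.004)):
    m=region("side",n,*x0,.08); print(n,fit({"side":m},x0,z0))
```

```text
[0.46115687 0.3166304  0.29121423] [0.4798199  0.60560879 0.06002234] 0.9959915160474345
blue_sprayer (array([0.4597272 , 0.32127143]), np.float64(0.08043558150529861))
white_sprayer (array([0.58690857, 0.29174469]), np.float64(0.06738410890102386))
```

View pics/s8.png

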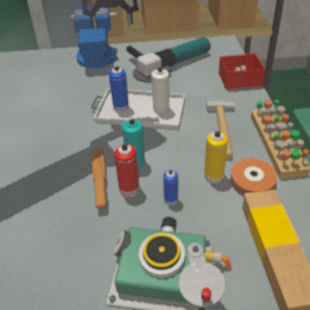

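The blue can stands upright in the tray at (118,88) beside the white one. The cover is open with the cup back up, the other things are undisturbed, and the gripper is clear.

```bash
python3 -c "
from plant import *
print(job_done())"
```

```text
the job is handed in; nothing more can be done
None
```

I swung the cover open, pressed the blue sprayer fully down in the cup and held it there for over a second, then set it upright in the tray beside the white one; the job is handed in at about 23 s of the 64 s allowed.

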